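Clear the instrument box, open it and put its tray away

TASK

The perforated steel instrument tray belongs in the steel instrument box, but the black handpiece has been left lying on the box's lid and the pump bottle stands right behind the box, where the lid swings back. With the lid still shut, first set both aside gently on the bare worktop, the bottle upright and well out of the lid's way; then lift the lid right back until it rests on its stop, leave it open, and lower the tray, with its tweezers and extractor still in it, into the box so that it lies flat on the bottom. Leave everything else on the worktop where it is, and do not knock or drop anything.

Things in the scene. Friction and masses are not known exactly. Their poses are not given: they have to be found in the camera images.
- ibox: Stainless instrument box, 128 (x) x 220 (y) x 45 mm with its lid shut, 66 to the top of the lid's bow handle; fixed to the worktop, lid not included in this pose. Origin: centre of the underside, z up, x towards the hinge side (away from the robot), y along the box. Inside 116 (x from -60 to 56) x 211 mm; walls 2 mm thick, 42 mm high; inner floor 2 mm above the worktop.
- ibox_lid (a joint): The box's lid, hinged along the rear (+x) top edge; 0 = shut, grows as the front edge rises, stop at 1.83 rad (past upright). The hinge is stiff: the lid stays where it is left; about 5 N at the handle moves it. When open it reaches 40 mm behind the hinge (the bow handle 60 mm above the hinge, the lid's edge 120 mm above it).
- lid_hinge (a point): Middle of the lid's hinge line: in the box's frame 61 mm behind its centre, 43 mm up; the hinge runs along the box's y.
- lid_handle (a point): Middle of the bow handle on the lid (moves with the lid): a flat bow 64 mm long along the box's y, 5 mm thick, standing from 45 to 66 mm above the worktop when shut; the point lies 60 mm up, 63 mm in front of the hinge line. The axes are the lid's (z = its outside normal).
- lid_front (a point): Middle of the lid's front edge (moves with the lid), 125 mm from the hinge line; below it hangs an 11 mm apron over the box's wall.
- tray: Perforated steel instrument tray, 100 (x) x 192 (y) mm, walls 24 mm high and 2 mm thick, open on top, about 0.25 kg. Origin: centre of the underside, z up, y along the tray. A bail handle of 8 mm round bar crosses its middle along x, its top 38 mm above the underside. It fits the box lengthwise either way round, with 8 to 10 mm to spare on each side.
- tray_grip (a point): Centre of the tray's bail handle (bar along the tray's x), 34 mm above the tray's underside.
- tweezers: Steel tweezers, 12 x 123 x 9 mm, loose in the tray, along its y; origin at the middle of the underside.
- extractor: Thin steel double-ended extractor, 6 x 122 x 6 mm, loose in the tray, along its y; origin at the middle of the underside.
- handpiece: Black handpiece with a red band and a disc head, 45 x 171 x 53 mm over all, 0.16 kg, lying along its y axis on the front half of the lid, in front of the bow handle (its underside 45 mm above the worktop). Origin: underside; the grip's solid part runs x from -9 to 15, y from -68 to 82, z from 0 to 26 mm; grasp it across x near its middle.
- pump_bottle: Green pump bottle, 198 mm tall, 0.31 kg. Origin: at its foot; its axis lies at x = +4 mm. Body 66 mm across up to 136 mm, screw collar 33 mm across from 136 to 155 mm, pump head above it 25 mm across with a spout that reaches to x = -37 mm at 184 to 198 mm. Starts close behind the box.
- wipes_box: Bystander: wipes box with a lid, 106 (x) x 69 (y) x 92 mm; origin at the centre of the underside.
- kidney_dish: Bystander: steel kidney dish, 86 (x) x 176 (y) x 33 mm; origin at the centre of the underside. It lies at the back.
- mixing_cup: Bystander: small cup, 69 mm across, 32 mm high; origin at the centre of the underside.
- electrode_a: Bystander: disc electrode 65 mm across with a stem, 46 mm high; origin at the centre of the underside.
- worktop_mid (a point): A fixed point on the open worktop, world position (0.58, 0.05, 0). The worktop runs x 0.30 to 0.86, y from -0.22 (rail, 145 mm high) to 0.35 (device, 194 mm high); at the back left stand a drawer organiser (x over 0.623, y 0.055 to 0.275, 142 mm high) and a raised shelf (x over 0.59, y over 0.32). Low bystanders lie along the front edge, x under 0.385.

How it is judged:
On the way, in this order (a step that is already met when the one before it is completed fails the run):
1. with the lid still shut, the handpiece lies on the worktop and the bottle stands upright on the worktop out of the lid's swing ((x of pump_bottle in the frame of ibox above 0.14 m or x of pump_bottle in the frame of ibox below -0.1 m or y of pump_bottle in the frame of ibox above 0.145 m or y of pump_bottle in the frame of ibox below -0.145 m) and angle between pump_bottle's own z axis and vertical below 0.1 rad and height (world z) of pump_bottle below 0.01 m and height (world z) of handpiece between -0.02 and 0.025 m and angle between handpiece's own z axis and vertical below 0.3 rad and value of joint ibox_lid below 0.1 rad), for 0.2 s.
2. the lid rests open on its stop (value of joint ibox_lid above 1.74 rad), for 0.3 s.
At the end, for the whole second after the job is handed in: Tray flat in the open box (centre within 15 mm, underside within 7 mm of the floor, level to 0.06 rad), tools in it; lid past 1.74 rad; handpiece and upright bottle on the worktop, bottle 140 mm behind, 145 mm beside or 100 mm in front of the box centre; all at rest (value of joint ibox_lid above 1.74 rad and x of tray in the frame of ibox between -0.015 and 0.012 m and y of tray in the frame of ibox between -0.015 and 0.015 m and z of tray in the frame of ibox between -0.003 and 0.009 m and angle between tray's own z axis and vertical below 0.06 rad and x of tweezers in the frame of tray between -0.05 and 0.05 m and y of tweezers in the frame of tray between -0.06 and 0.06 m and z of tweezers in the frame of tray between -0.005 and 0.03 m and x of extractor in the frame of tray between -0.05 and 0.05 m and y of extractor in the frame of tray between -0.06 and 0.06 m and z of extractor in the frame of tray between -0.005 and 0.03 m and (x of pump_bottle in the frame of ibox above 0.14 m or x of pump_bottle in the frame of ibox below -0.1 m or y of pump_bottle in the frame of ibox above 0.145 m or y of pump_bottle in the frame of ibox below -0.145 m) and angle between pump_bottle's own z axis and vertical below 0.1 rad and height (world z) of pump_bottle below 0.01 m and height (world z) of handpiece between -0.02 and 0.025 m and angle between handpiece's own z axis and vertical below 0.3 rad and linear speed of each of tray, pump_bottle, handpiece below 0.03 m/s); the robot touches nothing.
It fails at once if a bystander is moved by more than 25 mm (distance of any of wipes_box, kidney_dish, mixing_cup, electrode_a from where it was at the start of the episode above 0.025 m).
It fails at once if the bottle is tipped by more than 0.5 rad (angle between pump_bottle's own z axis and vertical above 0.5 rad).
It fails at once if the handpiece, the bottle or the tray is dropped or knocked flying (over 0.5 m/s with no finger on it) ((linear speed of handpiece above 0.5 m/s and contact force between the fingers and handpiece below 0.1 N) or (linear speed of pump_bottle above 0.5 m/s and contact force between the fingers and pump_bottle below 0.1 N) or (linear speed of tray above 0.5 m/s and contact force between the fingers and tray below 0.1 N)).
It fails at once if the lid is raised while the handpiece lies on it or the bottle is in its way (value of joint ibox_lid above 0.25 rad and (not (x of pump_bottle in the frame of ibox above 0.14 m or x of pump_bottle in the frame of ibox below -0.1 m or y of pump_bottle in the frame of ibox above 0.145 m or y of pump_bottle in the frame of ibox below -0.145 m) or (height (world z) of handpiece above 0.035 m and contact force between ibox and handpiece above 0.1 N))).
It also fails if it takes over 72 s, if anything falls off the work surface, if the arm or the gripper's body presses on something with over 40 N, if the wrist force passes 120 N, or if a joint passes its speed limit or range.

ROBOT

A 6-joint arm with a two-finger parallel gripper is mounted at the origin on a cart in front of the work surface, level with it; the furniture and walls round the work are solid. World frame = base frame: x ahead of the robot, y to its left, z up, the work surface at z = 0. Lengths are in m, angles in rad, forces in N, time in s.
With the tool pointing down it reaches from about 0.375 to 0.9 m from the base axis. Payload 3.1 kg.
Tool frame: the origin (TCP) lies at the very end of the fingers, on their centre line; the grasp point (between the pads) lies 19 mm behind it; z points along the fingers, y is the direction in which the jaws open and shut (so a half turn about z gives the same grasp; the last joint's range is limited). The gripper opens to 85 mm and grips with 20 to 120 N. Pads are 22 mm wide; open, the fingers measure 114 mm over their backs; the gripper's body (76 mm by 85 mm) begins 54 mm behind the grasp point. The pads swing forward as they close: fully open they stand 13 mm farther back than shut.
Start: joints at [1.127, 0.527, 1.433, -0, 1.181, -0.178], TCP at [0.164, 0.603, 0.231] pointing down, gripper open.
Joint ranges: [-3.08, 3.08], [-0.75, 2.2], [0.22, 2.44], [-1.43, 4.57], [0, 2.65], [-2.85, 2.85]. Speed limits (rad/s): [2.79, 2.79, 3.14, 3.14, 3.14, 3.14].

INTERFACE

Orientations are given as a unit quaternion [x, y, z, w].
In Python, from station import manip gives the robot as it stands. The module is installed in compiled form; this text tells all that it offers.
- The arm moves only by the tool send_rows, never from a script. Its argument "commands" is a list of rows, each an object with "delta_pos": the shift along the world's x, y, z in cm, a list of three; "yaw": the turn about the world's z in rad. A call has 1 to 10 rows; each row shifts and turns the pose as measured when the row begins; what a row does not reach is not made up. A row lasts 1/8 s, in which the tool goes at most 62.5 mm and 10.7 degrees, less where a joint would pass 70% of its speed; a pose out of reach is approached as far as the arm can. A call is refused whole if a number of a shift passes 6.25 or a number of a turn 0.188, either way. A call with a gripper value outside its range is refused whole. "grip" is the closure, from -1 (fully open) to 1 (shut), set as the call begins (left out, the last holds). The fingers move at their own pace and stop on an object; "force" is the grip in N (left out, the last holds). Time passes only in rows, so rows that do not move let the fingers close. It gives the time, the measured TCP pose, the force and the opening at its end, in the units of the state.
- manip.sense(): the state, without advancing time (a new reading comes with each control period).
- manip.snapshot(name): name is "scene" or "top"; returns the picture (480x640x3 uint8, blue, green, red); there is no depth.
- manip.get_calibration(name): a dict with "fx", "fy", "cx", "cy" (pixels), "dist_coeffs" ([k1, k2, p1, p2, k3] as OpenCV has them; the pictures are not rectified), "world_to_cam" (4x4, takes a point from world to camera coordinates). Camera axes: x right, y down, z forward; pixel columns grow to the right and rows downward; lengths in m; the calibration is good to about 2 mm. A picture is of the moment at which its call begins. get_calibration takes no time and is no camera call.
- manip.sign_off(): hands the job in, once; it reports no verdict.
The state is a dict: "t": time; "q": joint angles; "qd": joint speeds; "tau": joint torques, N m; "tcp_pos": TCP position; "tool_rot": TCP orientation; "force": force on the tool from outside, world axes, zero at the start; "ft_torque": the same for the moment, N m; "finger_gap": opening from 0.0 (shut) to 1.0 (fully open).
Only numpy, scipy, OpenCV 4.12 (cv2) and the standard library are available. Lean on these libraries where they do the work, as an engineer would, in place of code of your own. Each camera call takes 0.05 s, during which the arm holds its last target. There are 200 camera calls.

## Working session

There is one attempt and no reset: what is moved stays moved. The work goes in short steps, Python scripts to look and compute and a tool call to move; the robot and the scene stay as the last step left them, time stands still between calls to the robot, and variables do not carry over. Pictures are saved under pics/ and viewed, about 8 in all and at most 12, crops included, and the job is handed in when it is done.

Besides the shell and the picture viewer there is one more tool, called after "Emit:" as name(argument=value, ...), one argument or row to a line, values as JSON. send_rows: Moves the arm, as the interface text tells. Its arguments: {"type":"object","properties":{"commands":{"type":"array","items":{"type":"object","properties":{"delta_pos":{"type":"array","items":{"type":"number"}},"yaw":{"type":"number"}}}},"grip":{"type":"number"},"force":{"type":"number"}},"required":["commands"]}

```bash
mkdir -p pics; cat > h.py <<'E'
import cv2, numpy as np
from station import manip
def snap(n,f=None):
    im=manip.snapshot(n)
    if f: cv2.imwrite('pics/'+f,im)
    return im
def cal(n):
    c=manip.get_calibration(n); K=np.array([[c['fx'],0,c['cx']],[0,c['fy'],c['cy']],[0,0,1]]); return K,np.array(c['dist_coeffs'],float),np.array(c['world_to_cam'])
def ray(n,uv):
    K,d,T=cal(n); p=cv2.undistortPoints(np.array(uv,float).reshape(-1,1,2),K,d).reshape(-1,2)
    r=np.c_[p,np.ones(len(p))]@T[:3,:3]; return -T[:3,:3].T@T[:3,3], r/np.linalg.norm(r,axis=1)[:,None]
def onz(n,uv,z):
    o,r=ray(n,uv); return o+r*((z-o[2])/r[:,2])[:,None]
def tri(a,ua,b,ub):
    o1,r1=ray(a,ua);o2,r2=ray(b,ub);out=[]
    for x,y in zip(r1,r2):
        s=np.linalg.lstsq(np.c_[x,-y],o2-o1,rcond=None)[0]; p,q=o1+s[0]*x,o2+s[1]*y; out.append([*(p+q)/2,np.linalg.norm(p-q)])
    return np.array(out)
def proj(n,P):
    K,d,T=cal(n); return cv2.projectPoints(np.array(P,float).reshape(-1,3),cv2.Rodrigues(T[:3,:3])[0],T[:3,3],K,d)[0].reshape(-1,2)
E
python3 - <<'E'
from h import *
np.set_printoptions(precision=3,suppress=True)
for n in('scene','top'):
    snap(n,n+'0.png'); K,d,T=cal(n); print(n,K[0,0],K[:2,2],d,ray(n,[[320,240]]))
s=manip.sense(); print(s)
E
```

```text
scene 437.7668359481628 [323.912 237.725] [-0.003  0.     0.     0.     0.   ] (array([ 0.065, -0.468,  0.773]), array([[ 0.517,  0.509, -0.688]]))
top 498.59113441254976 [315.638 240.912] [-0.113  0.     0.     0.     0.   ] (array([0.473, 0.044, 1.213]), array([[ 0.107,  0.007, -0.994]]))
{'t': 0.1, 'q': array([ 1.128,  0.528,  1.434, -0.   ,  1.181, -0.178]), 'qd': array([-0.001, -0.002, -0.004, -0.003, -0.   ,  0.   ]), 'tau': array([ -0.   , -44.33 , -17.858,  -0.   ,   0.004,  -0.   ]), 'tcp_pos': array([0.163, 0.603, 0.23 ]), 'tool_rot': array([ 0.132,  0.991, -0.001, -0.   ]), 'force': array([ 0.002,  0.005, -0.668]), 'ft_torque': array([-0.015,  0.043,  0.027]), 'finger_gap': 0.9956911765335366}
```

View pics/scene0.png

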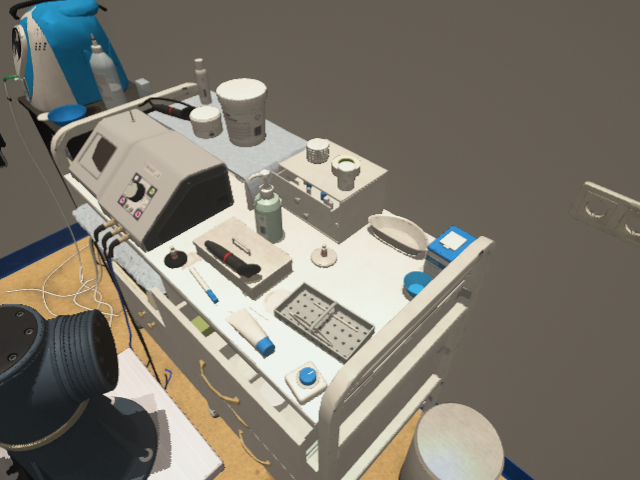

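View pics/top0.png

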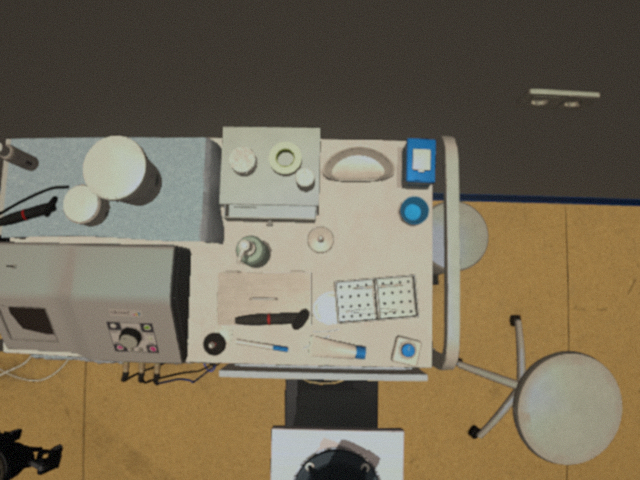

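Scene: box with handpiece left of centre (top ~265,300), bottle behind it (~253,250), tray on the right (~376,298), electrode at (320,239), kidney dish, wipes box and cup at the back right. Next, enlarged crops.

```bash
python3 - <<'E'
from h import *
t=cv2.imread('pics/top0.png')[190:370,190:440]; cv2.imwrite('pics/t1.png',cv2.resize(t,None,fx=3.2,fy=3.2,interpolation=cv2.INTER_CUBIC))
t=cv2.imread('pics/scene0.png')[160:400,150:400]; cv2.imwrite('pics/s1.png',cv2.resize(t,None,fx=2.5,fy=2.5,interpolation=cv2.INTER_CUBIC))
E
```

```text
(no output)
```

View pics/t1.png

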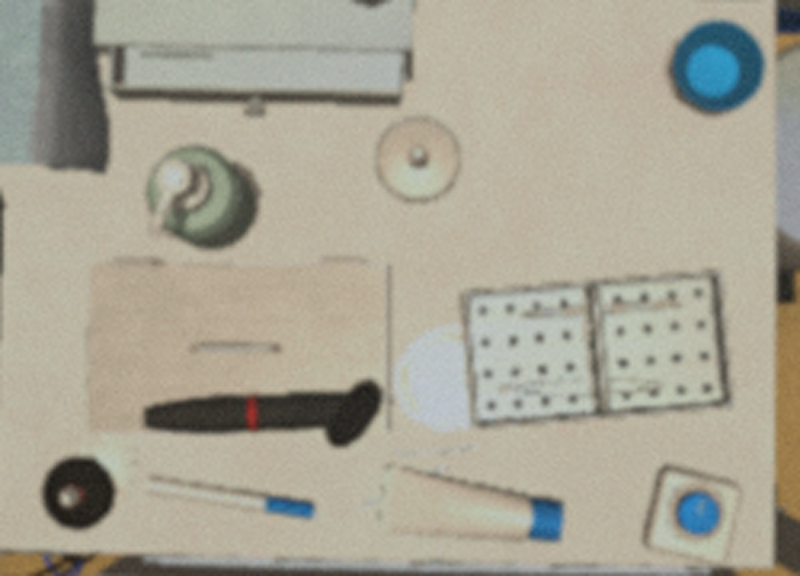

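View pics/s1.png

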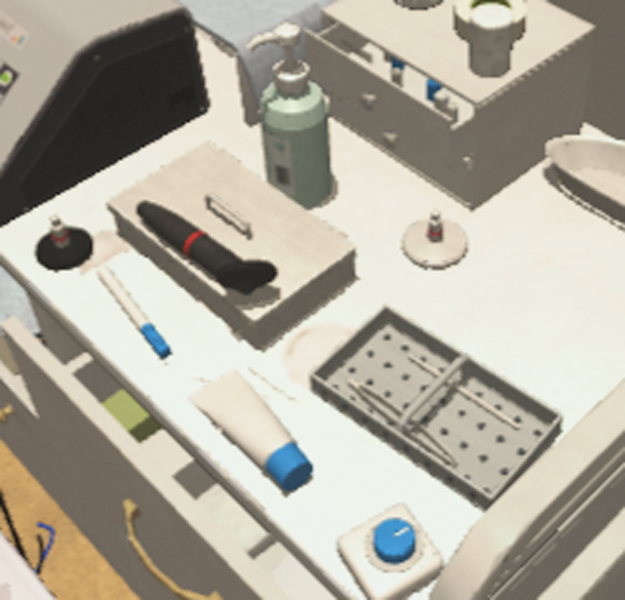

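Boundaries are clear: red band (t1 252,412 / s1 194,242), handle bow, lid corners, tray corners, bail bar (597,348 / 436,390), pump head (177,177 / 290,35). Triangulate.

```bash
python3 - <<'E'
from h import *
np.set_printoptions(precision=3,suppress=True)
T=lambda p:np.array(p)/3.2+190
S=lambda p:np.array(p)/2.5+[150,160]
P={'lidFL':((86,430),(110,205)),'lidRL':((93,263),(210,148)),'lidRR':((388,263),(355,240)),'lidFR':((388,430),(258,320)),
'hL':((192,348),(209,198)),'hR':((281,348),(250,232)),'band':((252,412),(194,242)),'hpTail':((146,415),(141,207)),'hpHead':((355,412),(250,278)),
'bar':((597,348),(436,390)),'barRear':((590,284),(462,362)),'barFront':((604,412),(404,420)),'tA':((465,290),(387,312)),'tB':((717,272),(560,420)),'tC':((728,403),(487,497)),'tD':((478,425),(314,380)),
'pump':((177,175),(290,33)),'spout':((155,230),(252,45)),'electr':((418,155),(435,215))}
for k,(a,b) in P.items(): print(k,tri('top',T(a),'scene',S(b))[0])
print('lid on z.045',onz('top',T([(86,430),(93,263),(388,263),(388,430)]),.045))
print('band z .026',onz('top',T([(252,412),(252,397),(252,430)]),.06), onz('scene',S([(194,242)]),.071))
print('tray z.024',onz('top',T([(465,290),(717,272),(728,403),(478,425)]),.024), onz('scene',S([(387,312),(560,420),(487,497),(314,380)]),.024))
print('bottle body circle centre top shoulder z~.12', onz('top',T([(213,190)]),.125),'foot scene',onz('scene',S([(302,208)]),0))
E
```

```text
lidFL [0.397 0.29  0.038 0.004]
lidRL [0.519 0.29  0.036 0.002]
lidRR [0.522 0.071 0.055 0.001]
lidFR [0.402 0.068 0.045 0.002]
hL [0.459 0.21  0.058 0.004]
hR [0.46  0.147 0.057 0.001]
band [0.413 0.166 0.064 0.001]
hpTail [0.408 0.243 0.059 0.001]
hpHead [0.416 0.091 0.07  0.002]
bar [ 0.465 -0.085  0.029  0.003]
barRear [ 0.51  -0.078  0.02   0.004]
barFront [ 0.42  -0.091  0.038  0.006]
tA [0.505 0.013 0.015 0.   ]
tB [ 0.522 -0.175  0.018  0.   ]
tC [ 0.424 -0.183  0.023  0.001]
tD [0.406 0.002 0.018 0.002]
pump [0.571 0.204 0.194 0.002]
spout [0.536 0.217 0.192 0.003]
electr [0.604 0.05  0.044 0.002]
lid on z.045 [[0.396 0.289 0.045]
 [0.518 0.289 0.045]
 [0.523 0.071 0.045]
 [0.402 0.068 0.045]]
band z .026 [[0.413 0.166 0.06 ]
 [0.424 0.166 0.06 ]
 [0.4   0.166 0.06 ]] [[0.409 0.16  0.071]]
tray z.024 [[ 0.505  0.014  0.024]
 [ 0.522 -0.174  0.024]
 [ 0.425 -0.183  0.024]
 [ 0.405  0.002  0.024]] [[ 0.5    0.007  0.024]
 [ 0.519 -0.177  0.024]
 [ 0.424 -0.183  0.024]
 [ 0.404 -0.003  0.024]]
bottle body circle centre top shoulder z~.12 [[0.567 0.191 0.125]] foot scene [[0.55  0.184 0.   ]]
```

Measured values agree with the given sizes: box centre ≈(0.461,0.179), yaw ≈0.02; tray ≈(0.464,-0.085), yaw ≈0.10; handpiece at z .045–.071. Now I'll refine the bottle axis and check where the bystanders are.

```bash
python3 - <<'E'
from h import *
np.set_printoptions(precision=3,suppress=True)
def mask(n,x0,x1,y0,y1):
    h=cv2.cvtColor(cv2.imread(f'pics/{n}0.png'),cv2.COLOR_BGR2HSV); m=cv2.inRange(h,(45,30,40),(95,255,255)); k=np.zeros_like(m);k[y0:y1,x0:x1]=m[y0:y1,x0:x1]; return k
m=mask('scene',235,300,185,245); c=max(cv2.findContours(m,0,1)[0],key=cv2.contourArea); print(cv2.boundingRect(c),cv2.contourArea(c))
mids=[]
for r in range(205,235,5):
    w=np.where(m[r])[0]; mids.append(((w.min()+w.max())/2,r)); print(r,w.min(),w.max())
# vertical plane through camera: direction in xy
o,rr=ray('scene',mids); print(np.arctan2(rr[:,1],rr[:,0])); a=np.median(np.arctan2(rr[:,1],rr[:,0]))
m=mask('top',225,280,225,275); c=max(cv2.findContours(m,0,1)[0],key=cv2.contourArea); print(cv2.boundingRect(c),cv2.minEnclosingCircle(c))
for y in(.19,.195,.2,.205,.21): print(y,o[0]+(y-o[1])/np.tan(a))
T=lambda p:np.array(p)/3.2+190
print('cup',onz('top',T([(715,68)]),.03),'kidney front L/R',onz('top',[(325,178),(392,178),(358,184)],.0),'organiser',onz('top',T([(110,95),(400,98)]),0.08))
print('body circle->', onz('top',T([(205,195)]),.12), 'collar', onz('top',T([(190,185)]),.15))
E
```

```text
(255, 194, 26, 38) 289.5
205 256 279
210 256 278
215 269 278
220 267 279
225 268 278
230 270 278
[0.93  0.932 0.915 0.918 0.919 0.918]
(252, 265, 1, 1) ((252.0, 265.0), 9.999999747378752e-05)
0.19 0.5676618301676322
0.195 0.5714793305514176
0.2 0.5752968309352031
0.205 0.5791143313189884
0.21 0.5829318317027736
cup [[ 0.675 -0.171  0.03 ]] kidney front L/R [[ 0.759  0.043  0.   ]
 [ 0.762 -0.123  0.   ]
 [ 0.745 -0.039  0.   ]] organiser [[0.638 0.274 0.08 ]
 [0.64  0.064 0.08 ]]
body circle-> [[0.564 0.197 0.12 ]] collar [[0.568 0.203 0.15 ]]
```

Emit:
send_rows(
  commands=[
    {"delta_pos": [2.5,-4.4,2.5],"yaw": -0.16},
    {"delta_pos": [2.5,-4.4,2.5],"yaw": -0.16},
    {"delta_pos": [2.5,-4.4,0],"yaw": -0.16},
    {"delta_pos": [2.5,-4.4,0],"yaw": -0.16},
    {"delta_pos": [2.5,-4.4,0],"yaw": -0.16},
    {"delta_pos": [2.5,-4.4,0],"yaw": -0.16},
    {"delta_pos": [2.5,-4.4,0],"yaw": -0.16},
    {"delta_pos": [2.5,-4.4,0],"yaw": -0.16},
    {"delta_pos": [2.5,-4.4,0],"yaw": 0},
    {"delta_pos": [2.5,-4.4,-2],"yaw": 0},
  ],
  grip=-0.08,
  force=40,
)

```text
t: 1.35
tcp_pos: [0.4175, 0.1506, 0.2592]
tool_rot: [0.71, 0.704, 0.0, -0.0]
force: [0.9, -0.1, 0.1]
finger_gap: 0.535
```

Emit:
send_rows(
  commands=[
    {"delta_pos": [-0.5,1.4,-5],"yaw": 0.05},
    {"delta_pos": [0,0,-5],"yaw": 0},
    {"delta_pos": [0,0,-5],"yaw": 0},
    {"delta_pos": [0,0,0],"yaw": 0},
  ],
)

```text
t: 1.85
tcp_pos: [0.4161, 0.1598, 0.105]
tool_rot: [0.696, 0.718, 0.001, 0.001]
force: [-0.6, -0.1, 0.5]
finger_gap: 0.542
```

```bash
python3 - <<'E'
from h import *
a=snap('top')[250:350,200:330]; b=snap('scene')[200:300,180:310]
cv2.imwrite('pics/g1.png',cv2.resize(np.vstack([a,b]),None,fx=3,fy=3,interpolation=cv2.INTER_CUBIC)); print(manip.sense()['tcp_pos'])
E
```

```text
[0.41928957 0.16038802 0.10837921]
```

View pics/g1.png

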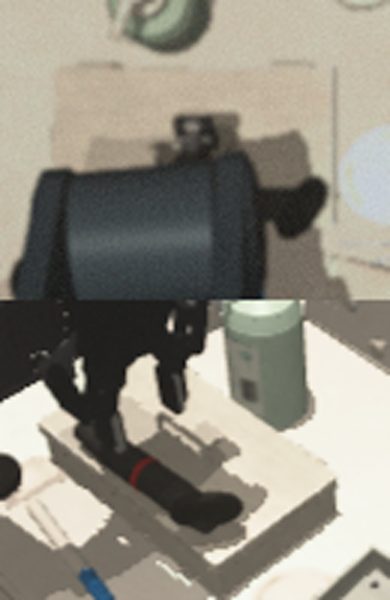

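Fingers straddle the handpiece near the red band, and the rear finger is in front of the bow. Correct x slightly and descend.

Emit:
send_rows(
  commands=[
    {"delta_pos": [-0.5,0.3,-2],"yaw": 0},
    {"delta_pos": [0,0,-2.0],"yaw": 0},
    {"delta_pos": [0,0,-1.0],"yaw": 0},
    {"delta_pos": [0,0,0],"yaw": 0},
  ],
)

```text
t: 2.45
tcp_pos: [0.422, 0.1652, 0.0664]
tool_rot: [0.695, 0.718, 0.013, 0.011]
force: [0.4, 0.4, 0.6]
finger_gap: 0.541
```

```bash
python3 - <<'E'
from h import *
np.set_printoptions(precision=3,suppress=True)
for i in range(1): s=manip.sense(); print(s['q'],s['qd'],s['tcp_pos'],s['tool_rot'],s['tau'])
E
```

```text
[0.126 0.601 2.018 0.    0.489 0.092] [ 0.005 -0.035 -0.014 -0.001  0.007 -0.001] [0.422 0.165 0.066] [0.695 0.718 0.013 0.011] [ -0.042 -34.59   -5.478   0.     -0.161   0.   ]
```

Emit:
send_rows(
  commands=[
    {"delta_pos": [-0.5,0,0],"yaw": 0},
    {"delta_pos": [0,0,0],"yaw": 0},
  ],
)

```text
t: 2.7
tcp_pos: [0.4178, 0.1654, 0.0684]
tool_rot: [0.695, 0.719, 0.015, 0.012]
force: [0.3, 0.6, -0.9]
finger_gap: 0.536
```

Emit:
send_rows(
  commands=[
    {"delta_pos": [-0.5,0,-0.6],"yaw": 0},
    {"delta_pos": [-0.2,0,-0.6],"yaw": 0},
    {"delta_pos": [0,0,0],"yaw": 0},
    {"delta_pos": [0,0,0],"yaw": 0},
  ],
)

```text
t: 3.2
tcp_pos: [0.4102, 0.1654, 0.0558]
tool_rot: [0.695, 0.719, 0.015, 0.012]
force: [0.5, -0.4, 0.4]
finger_gap: 0.541
```

Emit:
send_rows(
  commands=[
    {"delta_pos": [0.2,0,-0.7],"yaw": 0},
    {"delta_pos": [0,0,0],"yaw": 0},
    {"delta_pos": [0,0,0],"yaw": 0},
  ],
)

```text
t: 3.58
tcp_pos: [0.4128, 0.1654, 0.0482]
tool_rot: [0.695, 0.718, 0.015, 0.012]
force: [0.9, 0.4, 0.5]
finger_gap: 0.541
```

Emit:
send_rows(
  commands=[
    {"delta_pos": [0,0,0],"yaw": 0},
    {"delta_pos": [0,0,0],"yaw": 0},
    {"delta_pos": [0,0,0],"yaw": 0},
  ],
  grip=1,
  force=40,
)

```text
t: 3.95
tcp_pos: [0.413, 0.1654, 0.0486]
tool_rot: [0.695, 0.719, 0.015, 0.012]
force: [-0.8, 0.4, -0.5]
finger_gap: 0.277
```

Emit:
send_rows(
  commands=[
    {"delta_pos": [0,0,1],"yaw": 0},
    {"delta_pos": [0,0,2.5],"yaw": 0},
    {"delta_pos": [0,0,3],"yaw": 0},
    {"delta_pos": [0,0,3],"yaw": 0},
    {"delta_pos": [2,-3,1],"yaw": 0},
    {"delta_pos": [2.5,-4,0],"yaw": 0},
    {"delta_pos": [2.5,-4,0],"yaw": 0},
    {"delta_pos": [2.5,-4,0],"yaw": 0},
    {"delta_pos": [2.5,-4,0],"yaw": 0},
    {"delta_pos": [2.5,-3,0],"yaw": 0},
  ],
)

```text
t: 5.2
tcp_pos: [0.556, -0.0589, 0.1617]
tool_rot: [0.693, 0.72, 0.015, 0.011]
force: [-0.0, 0.0, -1.4]
finger_gap: 0.274
```

Emit:
send_rows(
  commands=[
    {"delta_pos": [0,0,0],"yaw": 0},
    {"delta_pos": [0,0,0],"yaw": 0},
  ],
)

```text
t: 5.45
tcp_pos: [0.5568, -0.0611, 0.1622]
tool_rot: [0.695, 0.719, 0.015, 0.012]
force: [-0.4, 0.6, -1.6]
finger_gap: 0.27
```

Emit:
send_rows(
  commands=[
    {"delta_pos": [1.5,-1.2,0],"yaw": 0},
    {"delta_pos": [1.3,-1.2,-2],"yaw": 0},
    {"delta_pos": [0,0,-3],"yaw": 0},
    {"delta_pos": [0,0,-3],"yaw": 0},
    {"delta_pos": [0,0,-3],"yaw": 0},
    {"delta_pos": [0,0,-2],"yaw": 0},
    {"delta_pos": [0,0,0],"yaw": 0},
    {"delta_pos": [0,0,0],"yaw": 0},
  ],
)

```text
t: 6.45
tcp_pos: [0.5778, -0.0745, 0.0315]
tool_rot: [0.691, 0.723, 0.014, 0.008]
force: [-0.3, 0.6, -0.6]
finger_gap: 0.273
```

Emit:
send_rows(
  commands=[
    {"delta_pos": [0.7,-0.5,-1],"yaw": 0},
    {"delta_pos": [0,0,-0.8],"yaw": 0},
    {"delta_pos": [0,0,-0.4],"yaw": 0},
    {"delta_pos": [0,0,-0.3],"yaw": 0},
    {"delta_pos": [0,0,0],"yaw": 0},
  ],
)

```text
t: 7.08
tcp_pos: [0.5867, -0.0801, 0.0071]
tool_rot: [0.691, 0.723, 0.015, 0.01]
force: [-0.4, -0.7, -1.9]
finger_gap: 0.275
```

Emit:
send_rows(
  commands=[
    {"delta_pos": [0,0,-0.2],"yaw": 0},
    {"delta_pos": [0,0,-0.15],"yaw": 0},
    {"delta_pos": [0,0,0],"yaw": 0},
  ],
)

```text
t: 7.45
tcp_pos: [0.5868, -0.0801, 0.0037]
tool_rot: [0.691, 0.723, 0.015, 0.01]
force: [0.1, -0.6, -0.8]
finger_gap: 0.274
```

Emit:
send_rows(
  commands=[
    {"delta_pos": [0,0,0],"yaw": 0},
    {"delta_pos": [0,0,0],"yaw": 0},
  ],
  grip=-0.1,
)

```text
t: 7.7
tcp_pos: [0.5872, -0.0802, 0.0041]
tool_rot: [0.691, 0.723, 0.015, 0.01]
force: [-0.7, -0.1, -0.1]
finger_gap: 0.552
```

Emit:
send_rows(
  commands=[
    {"delta_pos": [0,0,4],"yaw": 0},
    {"delta_pos": [0,0,5],"yaw": 0.16},
    {"delta_pos": [0,2,5],"yaw": 0.17},
    {"delta_pos": [-0.5,4,5],"yaw": 0.17},
    {"delta_pos": [-0.5,4.5,5],"yaw": 0.17},
    {"delta_pos": [-0.5,4.5,1],"yaw": 0.17},
    {"delta_pos": [-0.5,4.5,0],"yaw": 0.17},
    {"delta_pos": [0,4.5,0],"yaw": 0.17},
    {"delta_pos": [0,3,0],"yaw": 0},
    {"delta_pos": [0,0,0],"yaw": 0},
  ],
  grip=-1,
)

```text
t: 8.95
tcp_pos: [0.5658, 0.1923, 0.2584]
tool_rot: [0.153, 0.988, 0.018, 0.005]
force: [-0.8, -1.2, -1.0]
finger_gap: 1.004
```

Emit:
send_rows(
  commands=[
    {"delta_pos": [0,0,0],"yaw": 0},
  ],
)

```text
t: 9.07
tcp_pos: [0.5656, 0.1918, 0.2583]
tool_rot: [0.153, 0.988, 0.017, 0.005]
force: [0.2, 0.1, -1.0]
finger_gap: 1.002
```

```bash
python3 - <<'E'
from h import *
a=snap('top','top2.png')[190:340,200:430]; b=snap('scene','scene2.png')[130:330,200:430]
cv2.imwrite('pics/g2.png',cv2.resize(np.vstack([a,b]),None,fx=1.7,fy=1.7,interpolation=cv2.INTER_CUBIC)); print(proj('scene',[[.566,.201,.198]]))
E
```

```text
[[264.6324406  173.37003782]]
```

View pics/g2.png

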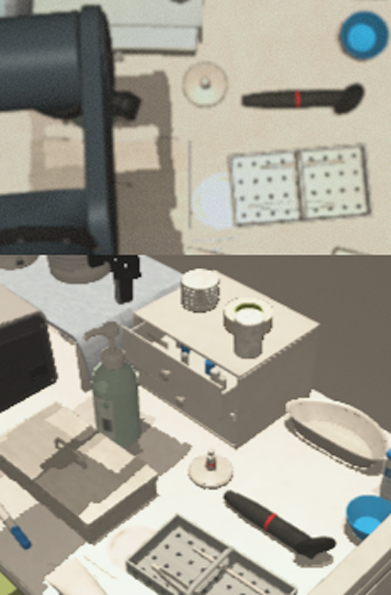

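Handpiece lies flat at its new spot; bottle undisturbed and under the gripper. Descend to the collar.

Emit:
send_rows(
  commands=[
    {"delta_pos": [0,0.9,0],"yaw": 0},
    {"delta_pos": [0,0,0],"yaw": 0},
    {"delta_pos": [0,0,-4],"yaw": 0},
    {"delta_pos": [0,0,-4],"yaw": 0},
    {"delta_pos": [0,0,-2],"yaw": 0},
    {"delta_pos": [0,0,0],"yaw": 0},
  ],
)

```text
t: 9.93
tcp_pos: [0.5678, 0.1978, 0.1569]
tool_rot: [0.156, 0.988, 0.018, 0.007]
force: [0.0, 0.2, 0.6]
finger_gap: 1.001
```

Emit:
send_rows(
  commands=[
    {"delta_pos": [-0.1,0.3,-1],"yaw": 0},
    {"delta_pos": [0,0,-0.8],"yaw": 0},
    {"delta_pos": [0,0,0],"yaw": 0},
  ],
)

```text
t: 10.3
tcp_pos: [0.5684, 0.201, 0.14]
tool_rot: [0.156, 0.988, 0.018, 0.009]
force: [-0.3, -0.4, -0.7]
finger_gap: 0.997
```

Emit:
send_rows(
  commands=[
    {"delta_pos": [0,0,0],"yaw": 0},
    {"delta_pos": [0,0,0],"yaw": 0},
    {"delta_pos": [0,0,0],"yaw": 0},
    {"delta_pos": [0,0,0],"yaw": 0},
  ],
  grip=1,
  force=40,
)

```text
t: 10.8
tcp_pos: [0.5693, 0.2014, 0.1416]
tool_rot: [0.156, 0.988, 0.019, 0.01]
force: [-0.3, 0.5, 0.8]
finger_gap: 0.366
```

Emit:
send_rows(
  commands=[
    {"delta_pos": [0,0,0.8],"yaw": 0},
    {"delta_pos": [0,0,1.5],"yaw": 0},
    {"delta_pos": [0,0,0],"yaw": 0},
  ],
)

```text
t: 11.18
tcp_pos: [0.5683, 0.201, 0.165]
tool_rot: [0.156, 0.988, 0.018, 0.009]
force: [0.2, 0.1, -3.7]
finger_gap: 0.36
```

Emit:
send_rows(
  commands=[
    {"delta_pos": [0,0,2.5],"yaw": 0},
    {"delta_pos": [0,0,2.5],"yaw": 0},
    {"delta_pos": [0,-2,2],"yaw": 0},
    {"delta_pos": [0,-3,0],"yaw": 0},
    {"delta_pos": [0,-3.5,0],"yaw": 0},
    {"delta_pos": [0,-3.5,0],"yaw": 0},
    {"delta_pos": [0,-3.5,0],"yaw": 0},
    {"delta_pos": [0,-3.5,0],"yaw": 0},
    {"delta_pos": [1.5,-3,0],"yaw": 0},
    {"delta_pos": [2.5,-1.5,0],"yaw": 0},
  ],
)

```text
t: 12.42
tcp_pos: [0.6031, -0.0397, 0.2362]
tool_rot: [0.154, 0.988, 0.018, 0.006]
force: [0.7, 0.6, -3.5]
finger_gap: 0.371
```

Emit:
send_rows(
  commands=[
    {"delta_pos": [2,0,0],"yaw": 0},
    {"delta_pos": [0,0,0],"yaw": 0},
  ],
)

```text
t: 12.68
tcp_pos: [0.6248, -0.0421, 0.2357]
tool_rot: [0.156, 0.988, 0.017, 0.007]
force: [-1.2, -1.0, -2.6]
finger_gap: 0.367
```

Emit:
send_rows(
  commands=[
    {"delta_pos": [2,0,0],"yaw": 0},
    {"delta_pos": [2,-0.3,0],"yaw": 0},
    {"delta_pos": [0,0,0],"yaw": 0},
    {"delta_pos": [0,0,-2.5],"yaw": 0},
    {"delta_pos": [0,0,-2.5],"yaw": 0},
    {"delta_pos": [0,0,-2],"yaw": 0},
    {"delta_pos": [0,0,-1],"yaw": 0},
    {"delta_pos": [0,0,0],"yaw": 0},
  ],
)

```text
t: 13.68
tcp_pos: [0.6528, -0.0411, 0.1527]
tool_rot: [0.154, 0.988, 0.017, -0.002]
force: [-0.4, -0.1, -3.5]
finger_gap: 0.364
```

Emit:
send_rows(
  commands=[
    {"delta_pos": [0.7,0,-0.4],"yaw": 0},
    {"delta_pos": [0,0,-0.4],"yaw": 0},
    {"delta_pos": [0,0,-0.2],"yaw": 0},
    {"delta_pos": [0,0,0],"yaw": 0},
  ],
)

```text
t: 14.18
tcp_pos: [0.6617, -0.0414, 0.1447]
tool_rot: [0.154, 0.988, 0.017, 0.0]
force: [-0.2, 1.0, -4.2]
finger_gap: 0.359
```

Emit:
send_rows(
  commands=[
    {"delta_pos": [0,0,-0.2],"yaw": 0},
    {"delta_pos": [0,0,-0.15],"yaw": 0},
    {"delta_pos": [0,0,0],"yaw": 0},
  ],
)

```text
t: 14.55
tcp_pos: [0.6621, -0.0415, 0.1418]
tool_rot: [0.154, 0.988, 0.017, 0.001]
force: [0.7, -0.5, -1.9]
finger_gap: 0.365
```

Emit:
send_rows(
  commands=[
    {"delta_pos": [0,0,-0.15],"yaw": 0},
    {"delta_pos": [0,0,0],"yaw": 0},
  ],
)

```text
t: 14.8
tcp_pos: [0.6629, -0.0416, 0.1419]
tool_rot: [0.154, 0.988, 0.017, 0.002]
force: [-0.5, 0.5, -3.2]
finger_gap: 0.367
```

Emit:
send_rows(
  commands=[
    {"delta_pos": [0,0,0],"yaw": 0},
    {"delta_pos": [0,0,0],"yaw": 0},
    {"delta_pos": [0,0,0],"yaw": 0},
  ],
  grip=-1,
)

```text
t: 15.18
tcp_pos: [0.6636, -0.0418, 0.1423]
tool_rot: [0.154, 0.988, 0.017, 0.003]
force: [-0.1, 0.1, 0.4]
finger_gap: 0.979
```

```bash
python3 - <<'E'
from h import *
a=snap('top','top3.png')[190:340,200:430]; b=snap('scene','scene3.png')[130:330,200:430]
cv2.imwrite('pics/g3.png',cv2.resize(np.vstack([a,b]),None,fx=1.7,fy=1.7,interpolation=cv2.INTER_CUBIC)); print(manip.sense()['force'])
E
```

```text
[-1.09258897  0.23596141 -0.48566823]
```

View pics/g3.png

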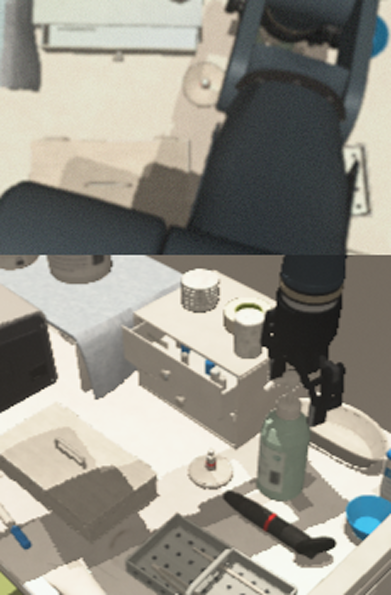

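Bottle stands upright, free of the fingers. Now go to the lid's bow, jaws along y.

Emit:
send_rows(
  commands=[
    {"delta_pos": [0,0,3],"yaw": 0},
    {"delta_pos": [0,0,5],"yaw": 0},
    {"delta_pos": [0,0,4],"yaw": 0},
    {"delta_pos": [-3,3.5,0],"yaw": 0.1},
    {"delta_pos": [-4,4,0],"yaw": 0.12},
    {"delta_pos": [-4,4.5,-1],"yaw": 0.11},
    {"delta_pos": [-4,4.5,-2],"yaw": 0},
    {"delta_pos": [-3,3,-3],"yaw": 0},
    {"delta_pos": [-2,2,-3],"yaw": 0},
    {"delta_pos": [0,0,0],"yaw": 0},
  ],
)

```text
t: 16.52
tcp_pos: [0.4588, 0.1766, 0.176]
tool_rot: [-0.015, 1.0, 0.017, 0.004]
force: [-0.1, 0.1, 0.0]
finger_gap: 0.996
```

Emit:
send_rows(
  commands=[
    {"delta_pos": [0,0,0],"yaw": 0},
  ],
)

```text
t: 16.65
tcp_pos: [0.4606, 0.1765, 0.1769]
tool_rot: [-0.015, 1.0, 0.017, 0.006]
force: [0.6, -0.6, -0.3]
finger_gap: 0.997
```

Emit:
send_rows(
  commands=[
    {"delta_pos": [0,0.2,-3],"yaw": 0},
    {"delta_pos": [0,0,-3],"yaw": 0},
    {"delta_pos": [0,0,-3],"yaw": 0},
    {"delta_pos": [0,0,-1.5],"yaw": 0},
    {"delta_pos": [0,0,-0.8],"yaw": 0},
    {"delta_pos": [0,0,0],"yaw": 0},
    {"delta_pos": [0,0,0],"yaw": 0},
  ],
)

```text
t: 17.52
tcp_pos: [0.4785, 0.1742, 0.0683]
tool_rot: [-0.011, 1.0, 0.018, 0.02]
force: [-0.3, -0.6, -0.1]
finger_gap: 1.0
```

Emit:
send_rows(
  commands=[
    {"delta_pos": [-0.9,0.4,0],"yaw": 0},
    {"delta_pos": [-0.9,0,0],"yaw": 0},
    {"delta_pos": [0,0,-0.5],"yaw": 0},
    {"delta_pos": [0,0,-0.5],"yaw": 0},
    {"delta_pos": [0,0,0],"yaw": 0},
  ],
)

```text
t: 18.15
tcp_pos: [0.4594, 0.1789, 0.0593]
tool_rot: [-0.011, 1.0, 0.018, 0.021]
force: [-0.0, -0.2, 0.0]
finger_gap: 1.0
```

Emit:
send_rows(
  commands=[
    {"delta_pos": [0,0,-0.5],"yaw": 0},
    {"delta_pos": [0,0,-0.5],"yaw": 0},
    {"delta_pos": [0,0,-0.4],"yaw": 0},
    {"delta_pos": [0,0,0],"yaw": 0},
  ],
)

```text
t: 18.65
tcp_pos: [0.4599, 0.1788, 0.0438]
tool_rot: [-0.011, 1.0, 0.018, 0.021]
force: [0.4, -0.0, 0.5]
finger_gap: 0.998
```

```bash
python3 - <<'E'
from h import *
s=manip.sense();print(s['force'],s['tcp_pos'],s['finger_gap'])
b=snap('scene')[170:300,180:340]
cv2.imwrite('pics/g4.png',cv2.resize(b,None,fx=4,fy=4,interpolation=cv2.INTER_CUBIC))
E
```

```text
[ 0.40024502 -0.03669201  0.51716025] [0.45988571 0.17879454 0.04381261] 0.9975216428266568
```

View pics/g4.png

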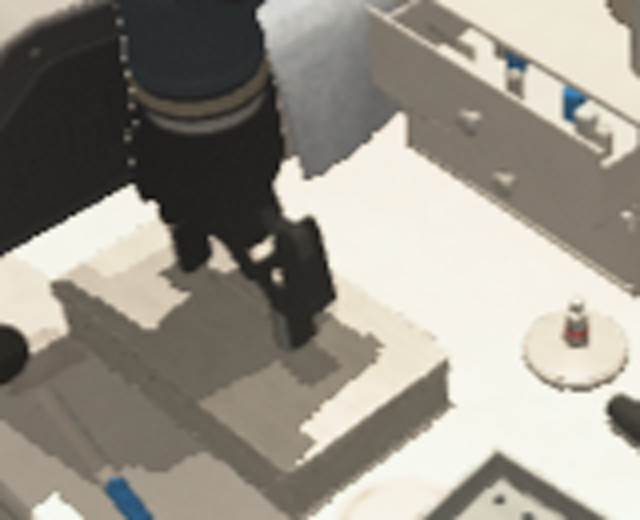

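Fingertips just above the lid on both ends of the bow, no contact force. Close.

Emit:
send_rows(
  commands=[
    {"delta_pos": [0,0,0],"yaw": 0},
    {"delta_pos": [0,0,0],"yaw": 0},
    {"delta_pos": [0,0,0],"yaw": 0},
  ],
  grip=1,
  force=60,
)

```text
t: 19.08
tcp_pos: [0.46, 0.1801, 0.0457]
tool_rot: [-0.011, 1.0, 0.019, 0.022]
force: [0.7, -3.9, -6.3]
finger_gap: 0.68
```

Emit:
send_rows(
  commands=[
    {"delta_pos": [0.3,0,0.9],"yaw": 0},
    {"delta_pos": [0.5,0,0.9],"yaw": 0},
    {"delta_pos": [0.6,0,0.8],"yaw": 0},
    {"delta_pos": [0,0,0],"yaw": 0},
  ],
)

```text
t: 19.58
tcp_pos: [0.4698, 0.1801, 0.0712]
tool_rot: [-0.009, 1.0, 0.019, 0.016]
force: [-0.4, 0.5, -2.8]
finger_gap: 0.683
```

Emit:
send_rows(
  commands=[
    {"delta_pos": [0.7,0,0.6],"yaw": 0},
    {"delta_pos": [0.8,0,0.55],"yaw": 0},
    {"delta_pos": [0.8,0,0.45],"yaw": 0},
    {"delta_pos": [0.8,0,0.3],"yaw": 0},
    {"delta_pos": [0,0,0],"yaw": 0},
  ],
)

```text
t: 20.2
tcp_pos: [0.4863, 0.1805, 0.0882]
tool_rot: [-0.011, 1.0, 0.018, -0.001]
force: [0.2, 1.1, -5.8]
finger_gap: 0.68
```

Emit:
send_rows(
  commands=[
    {"delta_pos": [0.9,0,0.3],"yaw": 0},
    {"delta_pos": [0.9,0,0.2],"yaw": 0},
    {"delta_pos": [0.9,0,0.1],"yaw": 0},
    {"delta_pos": [0.9,0,0.1],"yaw": 0},
    {"delta_pos": [0,0,0],"yaw": 0},
  ],
)

```text
t: 20.82
tcp_pos: [0.4983, 0.1807, 0.0946]
tool_rot: [-0.012, 0.999, 0.018, -0.029]
force: [3.6, 1.0, -11.0]
finger_gap: 0.679
```

```bash
python3 - <<'E'
from h import *
s=manip.sense();print(s['force'],s['ft_torque'],s['tcp_pos'],s['q'],s['tau'])
b=snap('scene')[140:300,170:340]
cv2.imwrite('pics/g5.png',cv2.resize(b,None,fx=3.5,fy=3.5,interpolation=cv2.INTER_CUBIC))
E
```

```text
[  3.56672998   0.9951659  -10.958185  ] [ 0.26988741 -0.41089584  0.07307639] [0.49826692 0.18071506 0.09463296] [ 0.11364701  0.62154704  1.75495153  0.0555875   0.81929986 -1.52104835] [ -0.46259282 -45.25492072 -10.40691823  -0.10158969   1.02021385
   0.07880633]
```

View pics/g5.png

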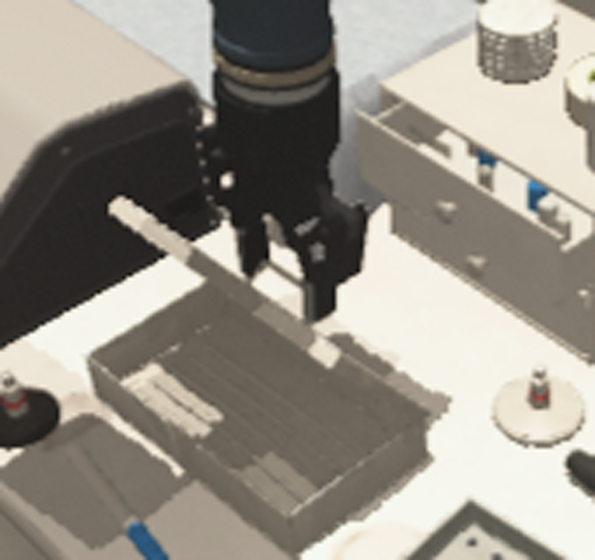

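Lid is well up with the bow still held. Compute its angle from the front edge's corners.

```bash
python3 - <<'E'
from h import *
o,r=ray('scene',np.array([(112,203),(335,360)])/3.5+[170,140])
for y,v in zip((.289,.069),r):
    p=o+v*((y-o[1])/v[1]); print(p,np.degrees(np.arctan2(p[2]-.043,.522-p[0])),np.hypot(p[2]-.043,.522-p[0]))
E
```

```text
[0.44584244 0.289      0.14587797] 53.48853190305273 0.12799941985344082
[0.45144486 0.069      0.14633284] 55.67493754034032 0.12512274868978338
```

Emit:
send_rows(
  commands=[
    {"delta_pos": [1.2,0,0.3],"yaw": 0},
    {"delta_pos": [1.2,0,0.2],"yaw": 0},
    {"delta_pos": [1.2,0,0.1],"yaw": 0},
    {"delta_pos": [1.2,0,0],"yaw": 0},
    {"delta_pos": [0,0,0],"yaw": 0},
  ],
)

```text
t: 21.5
tcp_pos: [0.5322, 0.1816, 0.0999]
tool_rot: [-0.014, 0.999, 0.017, -0.047]
force: [0.4, 2.4, -4.7]
finger_gap: 0.678
```

Emit:
send_rows(
  commands=[
    {"delta_pos": [0,0,0],"yaw": 0},
    {"delta_pos": [0,0,0],"yaw": 0},
    {"delta_pos": [0,0,2],"yaw": 0},
    {"delta_pos": [0,0,3.5],"yaw": 0},
    {"delta_pos": [0,0,4],"yaw": 0},
    {"delta_pos": [0,0,2],"yaw": 0},
    {"delta_pos": [0,0,0],"yaw": 0},
  ],
  grip=-1,
)

```text
t: 22.38
tcp_pos: [0.5432, 0.179, 0.2246]
tool_rot: [-0.014, 0.999, 0.016, -0.033]
force: [0.2, -0.2, 0.3]
finger_gap: 1.001
```

Emit:
send_rows(
  commands=[
    {"delta_pos": [-3,0,0],"yaw": 0},
    {"delta_pos": [-4,0,0],"yaw": 0},
    {"delta_pos": [-4,0,0],"yaw": 0},
    {"delta_pos": [0,0,0],"yaw": 0},
    {"delta_pos": [0,0,-3.5],"yaw": 0},
    {"delta_pos": [0,0,-3.5],"yaw": 0},
    {"delta_pos": [0,0,-3],"yaw": 0},
    {"delta_pos": [0,0,0],"yaw": 0},
  ],
  grip=1,
  force=40,
)

```text
t: 23.38
tcp_pos: [0.4373, 0.1772, 0.1199]
tool_rot: [-0.013, 0.999, 0.016, -0.027]
force: [0.1, -0.2, 0.0]
finger_gap: -0.0
```

Emit:
send_rows(
  commands=[
    {"delta_pos": [2,0,0],"yaw": 0},
    {"delta_pos": [2,0,0],"yaw": 0},
    {"delta_pos": [1.5,0,0],"yaw": 0},
    {"delta_pos": [1.2,0,0],"yaw": 0},
    {"delta_pos": [1.2,0,0],"yaw": 0},
    {"delta_pos": [1,0,0],"yaw": 0},
    {"delta_pos": [0,0,0],"yaw": 0},
  ],
)

```text
t: 24.25
tcp_pos: [0.5282, 0.1769, 0.1227]
tool_rot: [-0.013, 0.999, 0.015, -0.031]
force: [-0.9, 0.1, -0.1]
finger_gap: 0.001
```

Emit:
send_rows(
  commands=[
    {"delta_pos": [0.5,0,0],"yaw": 0},
    {"delta_pos": [0.4,0,0],"yaw": 0},
    {"delta_pos": [0,0,0],"yaw": 0},
  ],
)

```text
t: 24.62
tcp_pos: [0.527, 0.1767, 0.1221]
tool_rot: [-0.013, 0.999, 0.015, -0.042]
force: [-0.4, 0.2, -0.2]
finger_gap: -0.002
```

```bash
python3 - <<'E'
from h import *
b=snap('scene')[140:300,170:340]
cv2.imwrite('pics/g6.png',cv2.resize(b,None,fx=3.5,fy=3.5,interpolation=cv2.INTER_CUBIC))
E
```

```text
(no output)
```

View pics/g6.png

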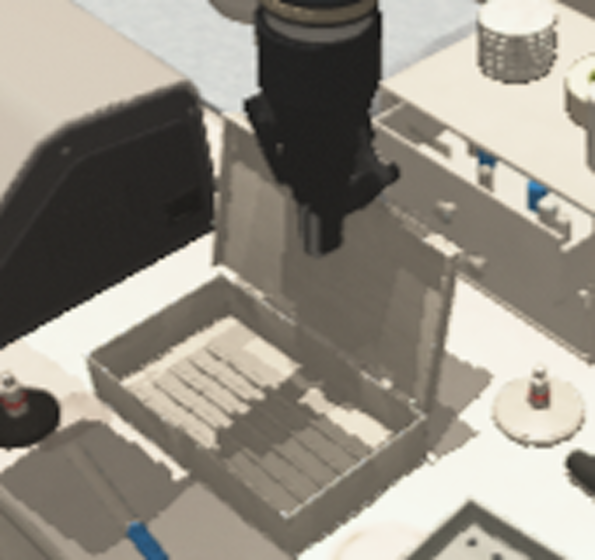

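```bash
python3 - <<'E'
from h import *
o,r=ray('scene',np.array([(222,115),(460,250),(440,400),(385,380)])/3.5+[170,140])
for y,v in zip((.29,.067,.067,.09),r):
    p=o+v*((y-o[1])/v[1]); print(p,np.arctan2(p[2]-.043,.522-p[0]),np.hypot(p[2]-.043,.522-p[0]))
E
```

```text
[0.54069369 0.29       0.16853941] 1.7186170959354754 0.1269235919804119
[0.55246705 0.067      0.17184526] 1.8029936133268305 0.13239841710088768
[0.52971585 0.067      0.05767436] 2.0548737963679886 0.016579239937813805
[0.50380434 0.09       0.07842122] 1.0962538020160935 0.03982141298877232
```

Emit:
send_rows(
  commands=[
    {"delta_pos": [1.2,0,0],"yaw": 0},
    {"delta_pos": [1.2,0,0],"yaw": 0},
  ],
)

```text
t: 24.92
tcp_pos: [0.525, 0.1762, 0.1207]
tool_rot: [-0.014, 0.997, 0.013, -0.072]
force: [-25.5, -2.5, 14.8]
finger_gap: -0.007
```

Emit:
send_rows(
  commands=[
    {"delta_pos": [-2,0,0],"yaw": 0},
    {"delta_pos": [-4,0,0],"yaw": 0},
    {"delta_pos": [0,-3,3],"yaw": 0},
    {"delta_pos": [0,-5,3],"yaw": 0.07},
    {"delta_pos": [0,-5,0],"yaw": 0},
    {"delta_pos": [0,-5,0],"yaw": 0},
    {"delta_pos": [0,-5,0],"yaw": 0},
    {"delta_pos": [0,-3,0],"yaw": 0},
    {"delta_pos": [0,0,0],"yaw": 0},
  ],
  grip=1,
)

```text
t: 26.05
tcp_pos: [0.4791, -0.0954, 0.1865]
tool_rot: [-0.051, 0.997, 0.005, -0.055]
force: [-0.7, 0.1, 0.2]
finger_gap: -0.0
```

```bash
python3 - <<'E'
from h import *
np.set_printoptions(precision=3,suppress=True)
s=manip.sense();print(s['tcp_pos'],s['q'],s['tool_rot'])
b=snap('scene','scene7.png')[140:380,170:420]
cv2.imwrite('pics/g7.png',cv2.resize(b,None,fx=2.5,fy=2.5,interpolation=cv2.INTER_CUBIC))
E
```

```text
[ 0.479 -0.095  0.186] [-0.402  0.453  1.741 -0.044  1.051 -2.05 ] [-0.051  0.997  0.005 -0.055]
```

View pics/g7.png

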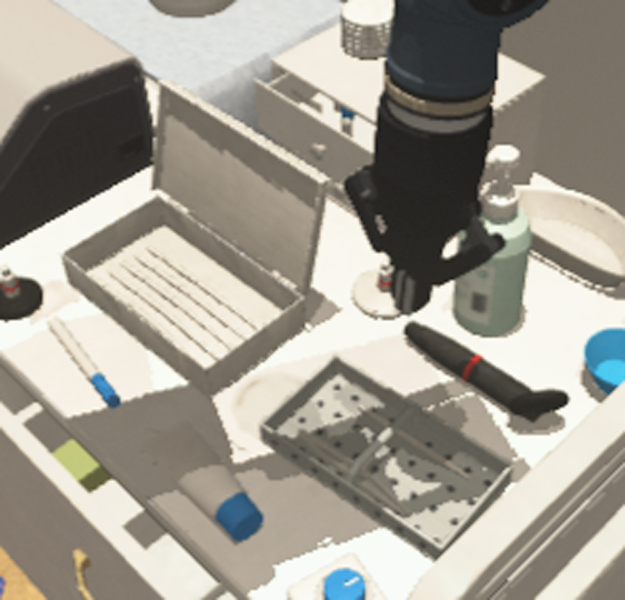

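Lid rests on its stop, past vertical; everything else is undisturbed. The tool has gathered ~0.11 rad of tilt; see whether free vertical motion relieves it, and re-measure the open box rim.

Emit:
send_rows(
  commands=[
    {"delta_pos": [0,0,5],"yaw": 0},
    {"delta_pos": [0,0,5],"yaw": 0},
    {"delta_pos": [0,0,-5],"yaw": 0},
    {"delta_pos": [0,0,-5],"yaw": 0},
    {"delta_pos": [0,0,5],"yaw": 0},
    {"delta_pos": [0,0,5],"yaw": 0},
    {"delta_pos": [0,0,-5],"yaw": 0},
    {"delta_pos": [0,0,-5],"yaw": 0},
  ],
  grip=-0.3,
)

```text
t: 27.1
tcp_pos: [0.4883, -0.0861, 0.1874]
tool_rot: [-0.058, 0.997, 0.005, -0.048]
force: [-0.8, 0.7, -0.2]
finger_gap: 0.651
```

```bash
python3 - <<'E'
from h import *
np.set_printoptions(precision=3,suppress=True)
f=lambda p:np.array(p)/2.5+[170,140]
print('rim',onz('scene',f([(65,260),(160,195),(303,302),(208,378)]),.042))
print('tray',onz('scene',f([(337,358),(511,467),(437,548),(263,432)]),.024))
T=lambda p:np.array(p)/3.2+190
s=manip.sense();print(s['tcp_pos'],s['tool_rot'])
E
```

```text
rim [[0.396 0.275 0.042]
 [0.519 0.287 0.042]
 [0.518 0.071 0.042]
 [0.399 0.062 0.042]]
tray [[ 0.503  0.011  0.024]
 [ 0.521 -0.176  0.024]
 [ 0.423 -0.183  0.024]
 [ 0.402 -0.004  0.024]]
[ 0.488 -0.086  0.187] [-0.058  0.997  0.005 -0.048]
```

Emit:
send_rows(
  commands=[
    {"delta_pos": [-1.2,0,0],"yaw": 0},
    {"delta_pos": [-1.2,0,0],"yaw": 0},
    {"delta_pos": [0,0,-2.5],"yaw": 0},
    {"delta_pos": [0,0,-2.5],"yaw": 0},
    {"delta_pos": [0,0,-2.5],"yaw": 0},
    {"delta_pos": [0,0,-2.5],"yaw": 0},
    {"delta_pos": [0,0,-1.5],"yaw": 0},
    {"delta_pos": [0,0,0],"yaw": 0},
    {"delta_pos": [0,0,0],"yaw": 0},
  ],
)

```text
t: 28.22
tcp_pos: [0.4662, -0.0848, 0.0811]
tool_rot: [-0.06, 0.997, 0.001, -0.04]
force: [-0.0, -0.1, 0.1]
finger_gap: 0.648
```

Emit:
send_rows(
  commands=[
    {"delta_pos": [-0.3,0,-1.8],"yaw": 0},
    {"delta_pos": [-0.2,0,-1.8],"yaw": 0},
    {"delta_pos": [0,0,-1.2],"yaw": 0},
    {"delta_pos": [0,0,-0.5],"yaw": 0},
    {"delta_pos": [0,0,0],"yaw": 0},
    {"delta_pos": [0,0,0],"yaw": 0},
  ],
)

```text
t: 28.98
tcp_pos: [0.4654, -0.0864, 0.0313]
tool_rot: [-0.06, 0.998, -0.002, -0.035]
force: [-0.6, -0.5, 0.5]
finger_gap: 0.65
```

Emit:
send_rows(
  commands=[
    {"delta_pos": [0,0.1,-0.7],"yaw": 0},
    {"delta_pos": [0,0,-0.6],"yaw": 0},
    {"delta_pos": [0,0,0],"yaw": 0},
  ],
)

```text
t: 29.35
tcp_pos: [0.4659, -0.0855, 0.018]
tool_rot: [-0.06, 0.998, -0.002, -0.034]
force: [-0.2, 0.7, -0.8]
finger_gap: 0.65
```

Emit:
send_rows(
  commands=[
    {"delta_pos": [0,0,0],"yaw": 0},
    {"delta_pos": [0,0,0],"yaw": 0},
    {"delta_pos": [0,0,0],"yaw": 0},
    {"delta_pos": [0,0,0],"yaw": 0},
  ],
  grip=1,
  force=80,
)

```text
t: 29.85
tcp_pos: [0.4659, -0.0854, 0.0181]
tool_rot: [-0.06, 0.998, -0.002, -0.034]
force: [-0.1, 0.5, -2.4]
finger_gap: 0.06
```

Emit:
send_rows(
  commands=[
    {"delta_pos": [0,0,0.6],"yaw": 0},
    {"delta_pos": [0,0,1],"yaw": 0},
    {"delta_pos": [0,0,2],"yaw": 0},
    {"delta_pos": [0,0,2],"yaw": 0},
    {"delta_pos": [0,0,2],"yaw": 0},
    {"delta_pos": [0,0,1.5],"yaw": 0},
    {"delta_pos": [0,0,0],"yaw": 0},
  ],
)

```text
t: 30.72
tcp_pos: [0.4649, -0.0849, 0.1144]
tool_rot: [-0.06, 0.998, -0.002, -0.034]
force: [-0.0, -0.3, -3.1]
finger_gap: 0.058
```

```bash
python3 - <<'E'
from h import *
snap('top','top8.png'); b=snap('scene','scene8.png')[140:380,170:420]
cv2.imwrite('pics/g8.png',cv2.resize(b,None,fx=2.5,fy=2.5,interpolation=cv2.INTER_CUBIC))
E
```

```text
(no output)
```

View pics/g8.png

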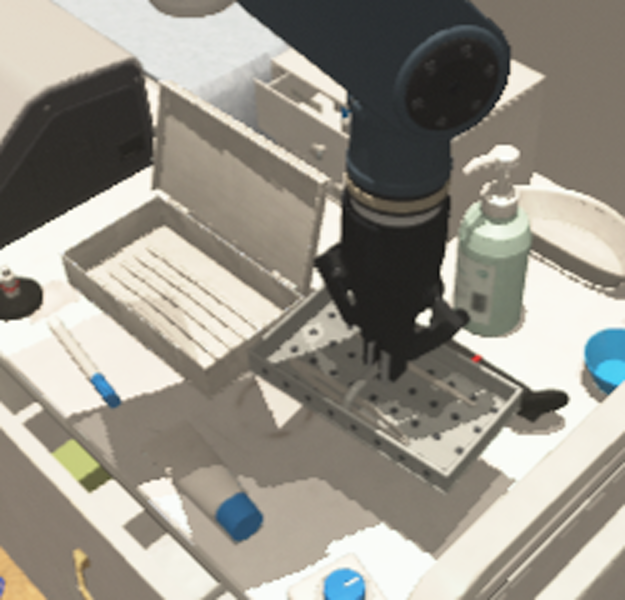

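Tray hangs level with both tools in it (that's my 12th view, so remaining checks are numeric). Turn, shift slightly in x, and carry over the box.

Emit:
send_rows(
  commands=[
    {"delta_pos": [-0.4,0,0],"yaw": -0.04},
    {"delta_pos": [-0.2,1.5,0],"yaw": -0.045},
    {"delta_pos": [0,3,0],"yaw": 0},
    {"delta_pos": [0,3.5,0],"yaw": 0},
    {"delta_pos": [0,3.5,0],"yaw": 0},
    {"delta_pos": [0,3.5,0],"yaw": 0},
    {"delta_pos": [0,3.5,0],"yaw": 0},
    {"delta_pos": [0,3.5,0],"yaw": 0},
    {"delta_pos": [0,2.5,0],"yaw": 0},
    {"delta_pos": [0,0,0],"yaw": 0},
  ],
)

```text
t: 32.08
tcp_pos: [0.4507, 0.1666, 0.1061]
tool_rot: [-0.008, 0.999, 0.001, -0.044]
force: [-1.5, -0.3, -2.0]
finger_gap: 0.058
```

Emit:
send_rows(
  commands=[
    {"delta_pos": [0,0,0],"yaw": 0},
  ],
)

```text
t: 32.2
tcp_pos: [0.45, 0.1661, 0.1055]
tool_rot: [-0.008, 0.999, 0.0, -0.045]
force: [0.3, 0.0, -1.6]
finger_gap: 0.06
```

Emit:
send_rows(
  commands=[
    {"delta_pos": [0.6,0.7,0],"yaw": 0.02},
    {"delta_pos": [0.4,0.6,0],"yaw": 0},
    {"delta_pos": [0,0,0],"yaw": 0},
    {"delta_pos": [0,0,0],"yaw": 0},
  ],
)

```text
t: 32.7
tcp_pos: [0.4612, 0.1778, 0.1052]
tool_rot: [-0.017, 0.999, -0.0, -0.045]
force: [0.5, -0.1, -2.6]
finger_gap: 0.062
```

```bash
python3 - <<'E'
from h import *
np.set_printoptions(precision=3,suppress=True)
f=lambda p:np.array(p)/2.5+[170,140]
print(onz('scene',f([(525,387),(445,474),(250,352)]),.120))
E
```

```text
[[ 0.528 -0.174  0.12 ]
 [ 0.425 -0.184  0.12 ]
 [ 0.403  0.003  0.12 ]]
```

Emit:
send_rows(
  commands=[
    {"delta_pos": [0,0.1,-1.5],"yaw": 0},
    {"delta_pos": [0,0,-1.2],"yaw": 0},
    {"delta_pos": [0,0,-0.8],"yaw": 0},
    {"delta_pos": [0,0,0],"yaw": 0},
  ],
)

```text
t: 33.2
tcp_pos: [0.4603, 0.1784, 0.067]
tool_rot: [-0.017, 0.999, -0.0, -0.046]
force: [-1.1, 0.4, -2.1]
finger_gap: 0.053
```

Emit:
send_rows(
  commands=[
    {"delta_pos": [-0.1,0.1,-0.6],"yaw": 0},
    {"delta_pos": [0,0,-0.6],"yaw": 0},
    {"delta_pos": [0,0,-0.5],"yaw": 0},
    {"delta_pos": [0,0,0],"yaw": 0},
  ],
)

```text
t: 33.7
tcp_pos: [0.4596, 0.1796, 0.049]
tool_rot: [-0.017, 0.999, -0.0, -0.046]
force: [-0.8, 0.0, -1.9]
finger_gap: 0.057
```

Inside the rim (underside ≈31 mm), no contact forces. Continue.

Emit:
send_rows(
  commands=[
    {"delta_pos": [0,0,-0.7],"yaw": 0},
    {"delta_pos": [0,0,-0.6],"yaw": 0},
    {"delta_pos": [0,0,-0.5],"yaw": 0},
    {"delta_pos": [0,0,-0.4],"yaw": 0},
    {"delta_pos": [0,0,0],"yaw": 0},
  ],
)

```text
t: 34.33
tcp_pos: [0.4599, 0.1796, 0.0256]
tool_rot: [-0.017, 0.999, -0.0, -0.045]
force: [0.5, 0.4, -2.3]
finger_gap: 0.057
```

Emit:
send_rows(
  commands=[
    {"delta_pos": [0,0,-0.25],"yaw": 0},
    {"delta_pos": [0,0,-0.2],"yaw": 0},
    {"delta_pos": [0,0,0],"yaw": 0},
  ],
)

```text
t: 34.7
tcp_pos: [0.4601, 0.1797, 0.021]
tool_rot: [-0.017, 0.999, -0.0, -0.045]
force: [0.3, -0.3, -2.4]
finger_gap: 0.06
```

Emit:
send_rows(
  commands=[
    {"delta_pos": [0,0,-0.2],"yaw": 0},
    {"delta_pos": [0,0,-0.15],"yaw": 0},
    {"delta_pos": [0,0,0],"yaw": 0},
  ],
)

```text
t: 35.08
tcp_pos: [0.4603, 0.1797, 0.0205]
tool_rot: [-0.017, 0.999, -0.0, -0.044]
force: [-0.2, 0.1, -2.3]
finger_gap: 0.062
```

Motion stalls at the expected floor height (underside ≈2.5 mm). Release and withdraw.

Emit:
send_rows(
  commands=[
    {"delta_pos": [0,0,0],"yaw": 0},
    {"delta_pos": [0,0,0],"yaw": 0},
    {"delta_pos": [0,0,0],"yaw": 0},
  ],
  grip=-0.3,
)

```text
t: 35.45
tcp_pos: [0.4608, 0.1798, 0.0206]
tool_rot: [-0.017, 0.999, -0.0, -0.044]
force: [0.4, 0.9, 0.9]
finger_gap: 0.648
```

Emit:
send_rows(
  commands=[
    {"delta_pos": [0,0,1],"yaw": 0},
    {"delta_pos": [0,0,2],"yaw": 0},
    {"delta_pos": [0,0,3],"yaw": 0},
    {"delta_pos": [0,0,4],"yaw": 0},
    {"delta_pos": [0,0,5],"yaw": 0},
    {"delta_pos": [0,0,5],"yaw": 0},
    {"delta_pos": [0,-5,2],"yaw": 0},
    {"delta_pos": [0,-6,2],"yaw": 0},
    {"delta_pos": [0,-6,0],"yaw": 0},
    {"delta_pos": [0,-6,0],"yaw": 0},
  ],
)

```text
t: 36.7
tcp_pos: [0.4587, -0.0524, 0.2738]
tool_rot: [-0.022, 0.999, -0.001, -0.04]
force: [0.6, -0.5, 0.3]
finger_gap: 0.651
```

Emit:
send_rows(
  commands=[
    {"delta_pos": [0,0,0],"yaw": 0},
    {"delta_pos": [0,0,0],"yaw": 0},
  ],
)

```text
t: 36.95
tcp_pos: [0.4582, -0.0559, 0.2748]
tool_rot: [-0.018, 0.999, -0.002, -0.04]
force: [0.0, 0.7, -1.3]
finger_gap: 0.654
```

```bash
python3 - <<'E'
from h import *
np.set_printoptions(precision=3,suppress=True)
im=snap('scene','scene9.png'); tp=snap('top','top9.png'); s=manip.sense(); print(s['t'],s['tcp_pos'],s['force'])
# tray rim expected vs seen: local mean difference against empty-box picture, bounding of changed area inside box
e=cv2.imread('pics/scene7.png'); d=cv2.absdiff(im,e).max(2); m=np.uint8(d>25)*255
box=np.zeros_like(m); cv2.fillPoly(box,[np.int32(proj('scene',[[.402,.286,.042],[.516,.286,.042],[.516,.072,.042],[.402,.072,.042]]))],255)
m=cv2.morphologyEx(m&box,cv2.MORPH_CLOSE,np.ones((5,5),np.uint8)); c=max(cv2.findContours(m,0,1)[0],key=cv2.contourArea)
print('area',cv2.contourArea(c),cv2.boundingRect(c)); q=cv2.boxPoints(cv2.minAreaRect(c)); print(q,onz('scene',q,.026))
print('exp',proj('scene',[[.5085,.2757,.026],[.5085,.0837,.026],[.4085,.0837,.026],[.4085,.2757,.026]]))
# lid corner / bottle / handpiece unchanged vs scene7?
for n,(x0,x1,y0,y1) in {'lid':(230,305,170,260),'bottle':(350,385,195,275),'hp':(330,400,265,310)}.items(): print(n,d[y0:y1,x0:x1].mean())
# handle-like dark holes of the tray in top view: dark pixels within box
g=cv2.cvtColor(tp,cv2.COLOR_BGR2GRAY); P=np.int32(proj('top',[[.40,.287,.03],[.517,.287,.03],[.517,.071,.03],[.40,.071,.03]])); x,y,w,h=cv2.boundingRect(P)
np.savetxt('/dev/stdout',cv2.resize(g[y-2:y+h+2,x-2:x+w+2],None,fx=.5,fy=.5,interpolation=cv2.INTER_AREA),fmt='%3d')
E
```

```text
37.05 [ 0.459 -0.055  0.275] [ 0.159 -0.28   0.078]
area 2356.5 (202, 226, 83, 61)
[[201.002 246.216]
 [226.699 214.931]
 [284.49  262.403]
 [258.793 293.687]] [[0.408 0.276 0.026]
 [0.523 0.327 0.026]
 [0.513 0.09  0.026]
 [0.411 0.06  0.026]]
exp [[234.276 226.532]
 [284.711 264.862]
 [251.187 288.34 ]
 [201.32  245.99 ]]
lid 30.474962962962962
bottle 33.20857142857143
hp 20.346031746031745
139 156 157 157 157 155 153 154 156 163 163 166 171 172 171 173 173 174 177 177 176 170 171 167 167 169 172 171 170 169 169 170 169 168 168 165 165 165 161 163 162 165 166 141 146
187 125  80 156 183 180 178 182 180 173 173 173 171 171 172 174 175 173 171 172 173 171 178 178 170 166 164 163 164 168 168 176 177 177 177 176 177 177 178 176 172 168 168 169 179 182 144 157
197 129  84 149 150 148 155 162 169 165 166 164 164 164 165 166 170 169 169 166 161 156 163 150 134 143 159 157 155 157 157 159 167 174 171 174 173 173 169 161 158 150 147 140 155 176 141 160
197 132  84 147 112 125 185 190 193 193 194 196 196 194 193 196 198 197 198 198 192 191 189 146 109 150 198 198 196 198 196 196 195 198 202 
[... 3575 characters left out ...]
 159 154 150 149 149 146 125 104 116 134 131 128 127 125 126 126 128 135 137 151 150 151 155 151 143 139 126 107 165 163 166
175  88 109 173 173 173 174 175 169 167 166 169 167 168 171 174 176 177 175 178 168 161 160 159 155 149 152 146 147 148 152 151 157 157 160 163 169 163 155 154 154 155 156 153 148 167 161 165
180 111 111 139 145 148 149 149 144 125 123 130 131 131 129 141 152 150 148 148 151 155 156 153 148 146 134 127 131 129 128 124 128 125 126 139 153 151 148 146 146 148 146 145 120 121 138 162
196 183 185 187 186 185 184 183 182 181 182 180 181 181 181 178 181 182 180 177 186 191 191 189 188 189 187 187 189 188 187 186 187 187 185 188 183 174 169 165 163 163 165 166 165 165 164 171
```

The top view's intensity map shows the tray's hole grid and bar inside the box walls, parallel, with similar gaps all round. One last numeric check of lid, bottle and handpiece.

```bash
python3 - <<'E'
from h import *
a=cv2.imread('pics/scene7.png'); b=cv2.imread('pics/scene9.png')
ga,gb=[cv2.Canny(cv2.cvtColor(i,cv2.COLOR_BGR2GRAY),40,120) for i in(a,b)]
for n,(x,y,w,h) in {'lid corner R':(285,200,22,40),'lid corner L':(226,168,25,30),'bottle':(348,195,36,85),'hp':(330,265,70,45)}.items():
    r=cv2.matchTemplate(cv2.GaussianBlur(gb,(5,5),0)[y-12:y+h+12,x-12:x+w+12],cv2.GaussianBlur(ga,(5,5),0)[y:y+h,x:x+w],cv2.TM_CCOEFF_NORMED); _,v,_,l=cv2.minMaxLoc(r); print(n,round(v,2),l[0]-12,l[1]-12)
for f in(a,b):
    h=cv2.cvtColor(f,cv2.COLOR_BGR2HSV); m=cv2.inRange(h,(0,150,80),(8,255,255))[260:320,330:400]; p=np.argwhere(m); print('red',p.mean(0)[::-1]+[330,260] if len(p) else None,len(p))
E
```

```text
lid corner R 0.77 0 0
lid corner L 0.99 0 0
bottle 0.71 0 0
hp 0.69 0 0
red [357.89473684 285.78947368] 19
red [357.72727273 285.90909091] 22
```

All unchanged (zero pixel shift). Hand in.

```bash
python3 -c "
from station import manip; print(manip.sign_off())"
```

```text
the job is handed in; nothing more can be done
None
```

The job is handed in, done in about 37 s of the 72 s allowed. No verdict was reported.

**What I did**
- **Handpiece:** with the lid shut, I laid it on the worktop at about (0.587, -0.08).
- **Bottle:** I stood it at about (0.66, -0.04), roughly 0.22 m beside the box centre.
- **Lid:** I raised it by the ends of its bow handle, then pushed it from the inside until it stopped moving, with the wrist force rising to about 25 N.
- **Tray:** I lifted it by its bail handle, lowered it into the box until it stalled on the floor, released it and moved clear.

**What the last checks showed**
- **Tray:** its underside was about 2.5 mm above the worktop when the descent stalled, close to the 2 mm inner floor. In the top view its holes and bail bar lie parallel to the box walls, with similar gaps all round.
- **Lid, bottle and handpiece:** none shifted by a pixel between the picture taken after the lid was opened and the last one.
- **Force:** the wrist force was near zero at the end, so the robot was touching nothing.

**What was less certain**
- **Lid angle:** two picture estimates disagreed, 1.72 and 1.80 rad against the 1.74 needed. I took it as fully open because it would not move further under the push.
- **Tray position:** an automatic outline of the tray in the scene picture did not match the expected outline well. I relied on the top view instead.
- **Tools:** I last saw the tweezers and extractor in the tray while it was being carried, and did not check them separately at the end.
- **Tool tilt:** the tool gathered up to about 0.14 rad of tilt along the way. It had no visible effect on the result.

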